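# Unload the push-push test dock and register the movement cassettes

## Task

Empty the test dock: press each watch-movement cassette down to trip its latch, draw it out as it springs up, lay it face up in the bay of its own colour on the registering plate, and push it snug against both the back stop and the side stop. When every cassette is registered, press the green scan button, then leave the cassettes as they are. Leave the other things on the bench where they lie.

Things in the scene. Friction and masses are not known exactly. Their poses are not given: they have to be found in the camera images.
- dock: grey test dock, fixed, 120 mm deep (its x from -45 to +75 mm) x 285 mm wide (y) x 48 mm high (flat top at z = +48 mm); origin: underside, below the middle of the row. Four wells open upward, 63 mm (x) x 47 mm (y), centres at its x = 0, y = +105, +35, -35, -105 mm. In each a sprung lift with a push-push latch: press and let go and it rises; pressed fully down again it latches again
- lift0 (a joint): height of the lift in the dock's well at y = +105 mm, m: 0 latched down, +0.018 sprung up; pressed to about -0.007 and let go the latch trips (3 to 8 N), stop at -0.0083. A cassette on a latched lift is about flush with the dock top (1 to 2 mm proud, its origin 23 mm above the dock's), too low to grip; on a raised lift it stands 19 mm proud (origin at 41 mm), loose, to be lifted straight out
- lift1 (a joint): height of the lift in the dock's well at y = +35 mm, m: 0 latched down, +0.018 sprung up; pressed to about -0.007 and let go the latch trips (3 to 8 N), stop at -0.0083. A cassette on a latched lift is about flush with the dock top (1 to 2 mm proud, its origin 23 mm above the dock's), too low to grip; on a raised lift it stands 19 mm proud (origin at 41 mm), loose, to be lifted straight out
- lift2 (a joint): height of the lift in the dock's well at y = -35 mm, m: 0 latched down, +0.018 sprung up; pressed to about -0.007 and let go the latch trips (3 to 8 N), stop at -0.0083. A cassette on a latched lift is about flush with the dock top (1 to 2 mm proud, its origin 23 mm above the dock's), too low to grip; on a raised lift it stands 19 mm proud (origin at 41 mm), loose, to be lifted straight out
- lift3 (a joint): height of the lift in the dock's well at y = -105 mm, m: 0 latched down, +0.018 sprung up; pressed to about -0.007 and let go the latch trips (3 to 8 N), stop at -0.0083. A cassette on a latched lift is about flush with the dock top (1 to 2 mm proud, its origin 23 mm above the dock's), too low to grip; on a raised lift it stands 19 mm proud (origin at 41 mm), loose, to be lifted straight out
- cassette_red: watch-movement cassette, a red plastic block 60 mm (its x) x 44 mm (y) x 26 mm high, with a round steel-and-brass movement of 38 mm on its top, about 90 g; origin: centre of the underside, z up. None if there is no red cassette this time. Starts in one of the dock's wells, long side along the dock's x
- cassette_blue: watch-movement cassette, a blue plastic block 60 mm (its x) x 44 mm (y) x 26 mm high, with a round steel-and-brass movement of 38 mm on its top, about 90 g; origin: centre of the underside, z up. None if there is no blue cassette this time. Starts in one of the dock's wells, long side along the dock's x
- cassette_yellow: watch-movement cassette, a yellow plastic block 60 mm (its x) x 44 mm (y) x 26 mm high, with a round steel-and-brass movement of 38 mm on its top, about 90 g; origin: centre of the underside, z up. None if there is no yellow cassette this time. Starts in one of the dock's wells, long side along the dock's x
- cassette_white: watch-movement cassette, a white plastic block 60 mm (its x) x 44 mm (y) x 26 mm high, with a round steel-and-brass movement of 38 mm on its top, about 90 g; origin: centre of the underside, z up. None if there is no white cassette this time. Starts in one of the dock's wells, long side along the dock's x
- plate: aluminium registering plate, fixed, 121 mm deep (its x from -70 to +51 mm) x 386 mm wide (y) x 8 mm thick; origin: underside. Four bays along y, 94 mm apart. A dark back stop along the far edge (face at x = +43 mm); each bay has a side stop in its colour on its -y side, 8 mm wide, 60 mm long, then 86 mm free to the next. All stops rise 10 mm above the plate
- bay_red (a point): where the origin (underside centre) of the red cassette is when it lies flat in the red bay with its far short edge against the back stop and a long edge against the side stop: plate x = +13 mm, y = +124 mm, on the plate's upper face (z = +8 mm); axes are the plate's, +x to the back stop, -y to the side stop
- bay_blue (a point): where the origin (underside centre) of the blue cassette is when it lies flat in the blue bay with its far short edge against the back stop and a long edge against the side stop: plate x = +13 mm, y = +30 mm, on the plate's upper face (z = +8 mm); axes are the plate's, +x to the back stop, -y to the side stop
- bay_yellow (a point): where the origin (underside centre) of the yellow cassette is when it lies flat in the yellow bay with its far short edge against the back stop and a long edge against the side stop: plate x = +13 mm, y = -64 mm, on the plate's upper face (z = +8 mm); axes are the plate's, +x to the back stop, -y to the side stop
- bay_white (a point): where the origin (underside centre) of the white cassette is when it lies flat in the white bay with its far short edge against the back stop and a long edge against the side stop: plate x = +13 mm, y = -158 mm, on the plate's upper face (z = +8 mm); axes are the plate's, +x to the back stop, -y to the side stop
- scan (a joint): travel of the green button, m: 0 released, 0.006 fully down (5 N); it counts from 0.004
- scan_top (a point): centre of the top of the round green scan button, 28 mm across, 22 mm above the bench, on a black base 44 mm across; pressed straight down
- screwdriver: screwdriver with a blue handle, 130 mm long, lying along its x; loose, to be left alone; origin: on the underside
- tweezers: steel tweezers, 120 mm long, 6 mm thick, lying flat along its x; loose, to be left alone; origin: on the underside
- barrel_a: steel parts tin, 36 mm across, 14 mm high; loose, to be left alone; origin: on the underside
- barrel_b: brass parts tin, 36 mm across, 14 mm high; loose, to be left alone; origin: on the underside
- dome: glass dust dome with a knob, 104 mm across, 76 mm high; loose, to be left alone; origin: on the underside
- pump_bottle: square pink pump bottle, 65 x 65 mm, 133 mm high; loose, to be left alone; origin: on the underside
- parts_pot: white round ceramic block with a brass disc on top, 60 mm across, 25 mm high; loose, to be left alone; origin: on the underside

How it is judged:
By the outcome, as a careful person would: the job done as asked, in the order asked, and still so for the second after the job is handed in, with the robot touching nothing.
Of cassette_red, cassette_blue, cassette_yellow, cassette_white only 3 to 4 are there at a start; the rules pass over those that are not, and their reading is None.
At some moment in a run one of cassette_red, cassette_blue, cassette_yellow, cassette_white may be knocked a few centimetres aside while the robot is not near it.
It also fails if it takes over 210 s, if anything falls off the work surface, if the arm or the gripper's body presses on something with over 40 N, if the wrist force passes 120 N, or if a joint passes its speed limit or range.

## Robot

A 7-joint arm with a two-finger parallel gripper is mounted at the origin on the work surface. World frame = base frame: x ahead of the robot, y to its left, z up, the work surface at z = 0. Lengths are in mm, angles in rad, forces in N, time in s.
With the tool pointing down it reaches from about 375 to 925 mm from the base axis. Payload 3.1 kg.
Tool frame: the origin (TCP) lies at the very end of the fingers, on their centre line; the grasp point (between the pads) lies 19 mm behind it; z points along the fingers, y is the line along which they close (so a half turn about z gives the same grasp; the last joint's range is limited). The gripper opens to 85 mm and grips with 20 to 120 N. Pads are 22 mm wide; open, the fingers measure 114 mm over their backs; the gripper's body (76 mm by 85 mm) begins 54 mm behind the grasp point. The pads swing forward as they close: fully open they stand 13 mm farther back than shut.
Start: joints at [1.082, 0.383, 0.044, 1.598, -0.018, 1.161, -0.05], TCP at [247.622, -600.988, 231.269] pointing down, gripper open.
Joint ranges: [-2.61, 2.61], [-0.41, 2.15], [-1.48, 1.57], [0, 2.5], [-1.57, 4.71], [0.05, 1.97], [-2.85, 2.85]. Speed limits (rad/s): [2.79, 2.79, 3.14, 3.14, 3.14, 3.14, 3.14].

## Interface

Orientations are given as a unit quaternion [x, y, z, w].
In Python, from station import manip, vision, look_for, pinpoint gives the robot as it stands. Calls block until the motion is done:
- manip.movep(position, orientation): joint-space move of the TCP to a pose.
- manip.move_straight(position, frame=None, rate=150): straight line of the TCP; frame=None keeps the orientation; rate is the mean speed in mm/s.
- manip.set_joints(angles): joint-space move.
- manip.set_gripper(opening, strength=None): finger opening in mm; strength is the grip in N (None keeps the last); returns when the fingers have stopped.
- manip.dwell(seconds).
- manip.inverse_kinematics(position, orientation): joint angles nearest the present ones, or None.
- manip.sense(): the state.
- vision.capture(name): name is "side" or "top" or "wrist"; returns a dict with "frame" (420x560x3 uint8, blue, green, red), "intrinsics" (3x3 intrinsics, pixels), "rvec" (rotation vector, rad) and "tvec" (3), from world to camera coordinates, as OpenCV has them. Camera axes: x right, y down, z forward; pixel columns grow to the right and rows downward; lengths in mm; the calibration is good to about 2 mm. A picture is of the moment at which its call begins. There is no depth.
A pose or a line that the arm cannot do raises manip.IKError and nothing moves.
- manip.close_job(): hands the job in; it is judged then, once.
Trained networks look in a picture, given as the dict that the camera call returned (one of the last four; its "shot" number tells which), for a name from the list of things; names that differ only in an ending like _2 or _b are one class to them, and where a whole thing is asked for, a point or a joint stands for the part that bears it (a point fixed in the world has none). Each returns a list of dicts, best first, with "conf" (0 to 1); they miss things now and then, are a little off and sometimes report something else, mostly with a low value. They report only what shows in the picture. A call takes as long as a camera call.
- look_for(picture, label): "location" ([x, y, z] in mm, in world coordinates, good to about 4 mm: the middle of the surface that is visible of it).
- pinpoint(picture, label): "location" ([x, y, z] in mm, in world coordinates, good to about 4 mm: a listed point, or the origin of a listed thing).
The state is a dict: "t": time; "joint_pos": joint angles; "joint_vel": joint speeds; "tau": joint torques, N m; "position": TCP position; "tool_rot": TCP orientation; "force": force on the tool from outside, world axes, zero at the start; "torque": the same for the moment, N m; "finger_gap": finger opening in mm; "grip_force": force on a finger pad.
Only numpy, scipy, OpenCV 4.12 (cv2) and the standard library are available. Lean on these libraries where they do the work, as an engineer would, in place of code of your own. Each camera call takes 0.05 s, during which the arm holds its last target. There are 200 camera calls.

## Working session

There is one attempt and no reset: what is moved stays moved. The work goes in short steps, each a Python script; the robot and the scene stay as the last script left them, time stands still between calls to the robot, and variables do not carry over. Pictures are saved under pics/ and viewed, at most 14 in all, crops included, and the job is handed in when it is done.

```bash
ls; mkdir -p pics
python3 - <<'E'
from station import manip, vision, look_for, pinpoint
import cv2
s=manip.sense();print(s['t'],s['tool_rot'],s['force'],s['finger_gap'])
for c in ['top','side']:
    p=vision.capture(c);cv2.imwrite(f'pics/{c}0.png',p['frame'])
    print(c,p['tvec'],p['rvec'])
    for n in ['dock','plate','cassette_red','cassette_blue','cassette_yellow','cassette_white','bay_red','bay_blue','bay_yellow','bay_white','scan_top','dome','pump_bottle']:
        r=pinpoint(p,n); print(n,[([round(float(v)) for v in d['location']],round(d['conf'],2)) for d in r[:2]])
E
```

```text
pics
0.0 [ 9.80963356e-01  1.94188312e-01 -3.18019215e-04 -1.30065516e-03] [ 0.84075011 -0.20961839 -0.2024299 ] 85.6988926773241
top [  11.06499773  535.97228385 1097.54536916] [ 2.1797818  -2.19892542  0.03554856]
dock [([537, 248, -6], 0.57)]
plate [([517, -254, -3], 0.89), ([757, 77, 2], 0.62)]
cassette_red [([530, -313, 8], 0.68), ([545, 351, 25], 0.6)]
cassette_blue [([537, 212, 24], 0.73)]
cassette_yellow []
cassette_white [([545, 283, 23], 0.91)]
bay_red [([526, -123, 3], 0.56)]
bay_blue [([527, -221, 10], 0.92)]
bay_yellow [([532, -312, 11], 0.55), ([475, -4, 16], 0.2)]
bay_white [([535, -409, 9], 0.76)]
scan_top [([473, -8, 22], 0.63)]
dome [([729, 203, -3], 0.73), ([543, 246, -2], 0.16)]
pump_bottle [([733, -205, 0], 0.7)]
side [-543.31431461   53.91558582  964.71699664] [ 2.36773388 -0.08605029  0.01089778]
dock [([544, 252, -2], 0.9), ([344, 246, 2], 0.42)]
plate [([541, 212, 26], 0.73), ([517, -253, 4], 0.56)]
cassette_red [([550, 356, 21], 0.46)]
cassette_blue [([539, 213, 22], 0.48)]
cassette_yellow []
cassette_white [([546, 283, 24], 0.7)]
bay_red [([524, -131, 10], 0.71), ([543, 251, -1], 0.32)]
bay_blue [([531, -219, 6], 0.74), ([342, 248, -1], 0.43)]
bay_yellow [([534, -316, 8], 0.88), ([514, -256, 3], 0.44)]
bay_white [([733, 202, 4], 0.73), ([539, -410, 9], 0.6)]
scan_top [([474, -7, 20], 0.67)]
dome [([733, 202, 2], 0.98)]
pump_bottle [([736, -200, 2], 0.65), ([343, 247, 0], 0.42)]
```

View pics/top0.png

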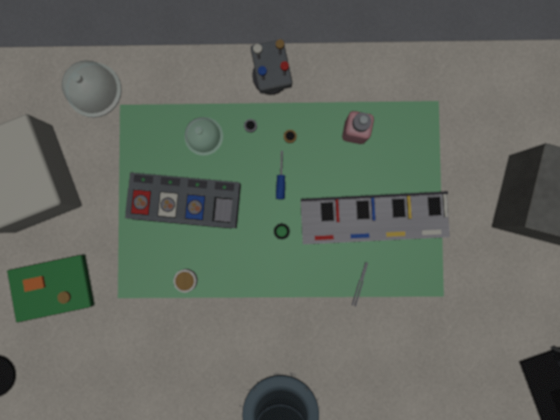

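View pics/side0.png

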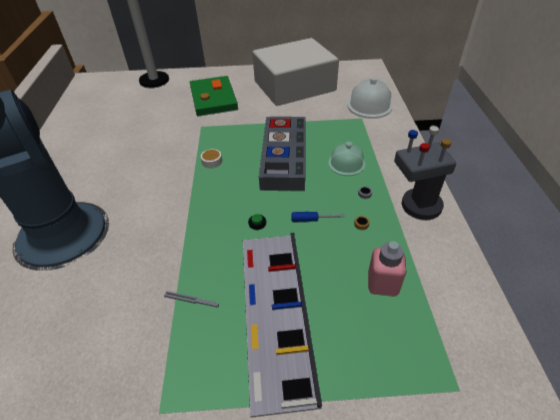

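The top view shows red, white and blue cassettes at about (141,203), (168,205) and (196,207). The fourth well, at (224,210), is empty. The plate runs from (302,200) to (448,235) and the green button is at (281,231). The side view agrees, and there is no yellow cassette. Next I'll take wrist views for accuracy.

```bash
cat > h.py <<'E'
from station import manip, vision, look_for, pinpoint
import numpy as np, cv2
def q(yaw): return [np.cos(yaw/2),np.sin(yaw/2),0,0]
def proj(p,P):
    return cv2.projectPoints(np.float64(P).reshape(-1,3),np.float64(p['rvec']),np.float64(p['tvec']),np.float64(p['intrinsics']),None)[0].reshape(-1,2)
def unproj(p,uv,z):
    R=cv2.Rodrigues(np.float64(p['rvec']))[0];t=np.float64(p['tvec']).ravel()
    d=R.T@np.linalg.inv(p['intrinsics'])@[uv[0],uv[1],1];c=-R.T@t
    return c+d*(z-c[2])/d[2]
def F(): return np.array(manip.sense()['force'])
def W(fr,x,y,z=0): # fr=(x,y,z,yaw)
    c,s=np.cos(fr[3]),np.sin(fr[3]); return [fr[0]+c*x-s*y,fr[1]+s*x+c*y,fr[2]+z]
E
python3 - <<'E'
from h import *
for n,pos,yaw in [('wd',(500,250,330),-.06),('wp1',(480,-190,330),.04),('wp2',(480,-350,330),.04)]:
    manip.movep(pos,q(yaw)); p=vision.capture('wrist');cv2.imwrite(f'pics/{n}.png',p['frame'])
    np.savez(n,**{k:p[k] for k in('frame','intrinsics','rvec','tvec')})
    R=cv2.Rodrigues(np.float64(p['rvec']))[0];print(n,manip.sense()['t'],(-R.T@np.ravel(p['tvec'])).round(),R[2].round(2))
    for l in (['dock','cassette_red','cassette_blue','cassette_white','cassette_yellow'] if n=='wd' else ['plate','bay_red','bay_blue','bay_yellow','bay_white']):
        print(l,[(np.round(d['location'],1).tolist(),round(d['conf'],2)) for d in pinpoint(p,l)[:2]])
E
```

```text
wd 4.575 [573. 244. 473.] [-0.28  0.02 -0.96]
dock [([541.1, 249.5, -1.5], 0.81), ([541.1, 288.1, 23.4], 0.33)]
cassette_red [([557.0, 354.5, 23.6], 0.73)]
cassette_blue [([537.6, 213.3, 21.8], 0.74)]
cassette_white [([540.5, 284.7, 23.0], 0.76), ([518.7, -124.0, 7.1], 0.47)]
cassette_yellow []
wp1 6.4917 [ 553. -186.  473.] [-0.28 -0.01 -0.96]
plate [([518.1, -249.7, 3.2], 0.64)]
bay_red [([514.5, -126.2, 6.6], 0.76)]
bay_blue [([532.5, -220.5, 7.8], 0.61)]
bay_yellow [([533.4, -316.1, 7.0], 0.94), ([347.5, 249.9, -0.9], 0.49)]
bay_white [([534.7, -410.9, 8.8], 0.85)]
wp2 7.475 [ 553. -348.  473.] [-0.28 -0.01 -0.96]
plate []
bay_red [([516.4, -127.5, 7.2], 0.89)]
bay_blue [([530.1, -219.6, 7.9], 0.89)]
bay_yellow [([530.5, -314.7, 9.2], 0.65)]
bay_white [([536.3, -411.6, 7.6], 0.96)]
```

View pics/wd.png

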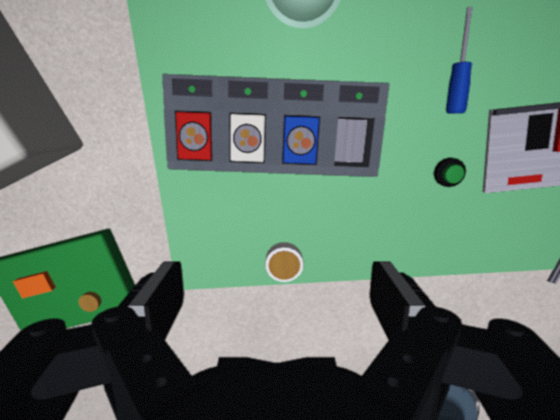

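View pics/wp1.png

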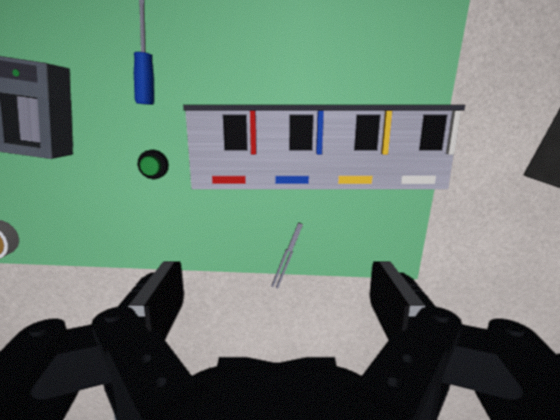

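View pics/wp2.png

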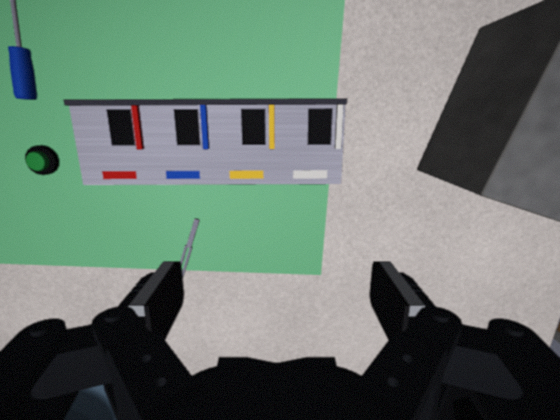

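```bash
cat > fit.py <<'E'
from h import *
from scipy.optimize import least_squares
def fit(views,x0):
    def res(v):
        r=[]
        for p,uv,P in views:
            r.append((proj(p,[W((v[0],v[1],0,v[2]),*a) for a in P])-np.array(uv)).ravel())
        return np.concatenate(r)
    s=least_squares(res,x0,loss='soft_l1');return s.x,res(s.x).reshape(-1,2)
d,a,b=[dict(np.load(n+'.npz')) for n in('wd','wp1','wp2')]
def blob(p,lo,hi,roi):
    x0,y0,x1,y1=roi;m=cv2.inRange(cv2.cvtColor(p['frame'],cv2.COLOR_BGR2HSV)[y0:y1,x0:x1],lo,hi)
    n,l,st,c=cv2.connectedComponentsWithStats(m);i=1+np.argmax(st[1:,4]);
    pts=np.argwhere(l==i)[:,::-1].astype(np.int32);r=cv2.minAreaRect(pts)
    return np.array(r[0])+[x0,y0],r
cs=[]
for lo,hi,roi in[((0,150,60),(10,255,255),(160,95,220,175)),((0,0,150),(180,60,255),(222,95,274,175)),((105,150,60),(130,255,255),(272,95,330,175))]:
    c,r=blob(d,lo,hi,roi);cs.append(c);print(c,r)
print('dock',*fit([(d,[(164,74),(388,84),(378,176),(168,168)],[(75,142.5,48),(75,-142.5,48),(-45,-142.5,48),(-45,142.5,48)]),(d,cs,[(0,105,49.5),(0,35,49.5),(0,-35,49.5)])],[541,249,-.06]))
C=[(51,193,18),(51,-193,18),(-70,193,8),(-70,-193,8)]
S=[(13,98,18),(13,4,18),(13,-90,18)]
vs=[(a,[(184,105),(464,107),(192,189),(448,188)],C),(b,[(65,100),(347,99),(83,186),(341,184)],C)]
for p,R in((a,[(240,108,265,160),(310,108,330,160),(378,108,396,160)]),(b,[(128,103,148,155),(196,103,215,155),(264,103,280,155)])):
    cc=[]
    for roi,(lo,hi) in zip(R,[((0,150,60),(10,255,255)),((105,150,60),(130,255,255)),((15,120,60),(35,255,255))]):
        cc.append(blob(p,lo,hi,roi)[0])
    vs.append((p,cc,S))
print('plate',*fit(vs,[518,-252,.04]))
for n in(a,b): print(fit([v for v in vs if v[0] is n],[518,-252,.04])[0])
E
python3 fit.py
```

```text
[193.  135.5] ((33.0, 40.5), (47.0, 34.0), 90.0)
[246.97376442 137.54934311] ((24.973764419555664, 42.54934310913086), (33.06466293334961, 46.43548583984375), 1.432096242904663)
[300.41226387 139.51792145] ((28.412263870239258, 44.517921447753906), (34.315406799316406, 47.30313491821289), 2.4895527362823486)
dock [ 5.41869637e+02  2.49234153e+02 -1.01405912e-01] [[-2.69353836 -1.39576692]
 [ 2.17568507 -1.88026837]
 [-0.24824109  0.7878151 ]
 [-0.970604    0.72958165]
 [ 0.47162114  0.24451689]
 [ 0.22508827  0.31334508]
 [ 0.31320717  0.45502896]]
plate [ 5.17843743e+02 -2.51743403e+02  4.36830094e-02] [[-1.53500214 -0.60136556]
 [ 1.50796801 -3.13244289]
 [-0.7593571   0.20910627]
 [ 0.24246208  0.81177119]
 [-2.21872246 -0.68545667]
 [ 0.19951439 -1.47411734]
 [ 0.00820139 -1.05149837]
 [ 0.11566162 -0.40845599]
 [ 0.21855398  0.83510998]
 [ 0.44000309  0.71685818]
 [ 0.80561199  1.06123459]
 [-0.4156849   0.74516749]
 [-0.28139957  0.82483724]
 [ 0.40244262  0.91915043]]
[ 5.18209513e+02 -2.51368833e+02  4.48454510e-02]
[ 5.17529180e+02 -2.51987569e+02  4.32497201e-02]
```

```bash
cat >> h.py <<'E'
D=(541.9,249.2,0,-.101); P=(517.8,-251.7,0,.0437)
def push(start,direc,maxd,thr,step=1.0,rate=40):
    "step from start along direc until opposing force exceeds thr; returns travel, force"
    f0=F();d=np.array(direc,float)
    n=0
    while n<maxd:
        n+=step; manip.move_straight((np.array(start)+d*n).tolist(),rate=rate)
        f=-(F()-f0)@d
        if f>thr: break
    return n,round(float(f),1)
def press(y):
    manip.set_gripper(0); manip.movep(W(D,0,y,110),q(D[3])); manip.move_straight(W(D,0,y,53),rate=120)
    r=push(W(D,0,y,53),(0,0,-1),14,13); z=manip.sense()['position'][2]
    manip.move_straight(W(D,0,y,110),rate=120); return r,round(z,1)
E
python3 - <<'E'
from h import *
print(press(-35),manip.sense()['t'])
manip.movep(W(D,-45,-35,330),q(D[3]))
p=vision.capture('wrist');cv2.imwrite('pics/l1.png',p['frame'][40:240,100:500].repeat(2,0).repeat(2,1))
print(pinpoint(p,'cassette_blue')[:1])
E
```

```text
((14.0, 14.2), np.float64(40.8)) 15.5333
[{'location': [535.6, 214.6, 40.8], 'conf': 0.82}]
```

View pics/l1.png

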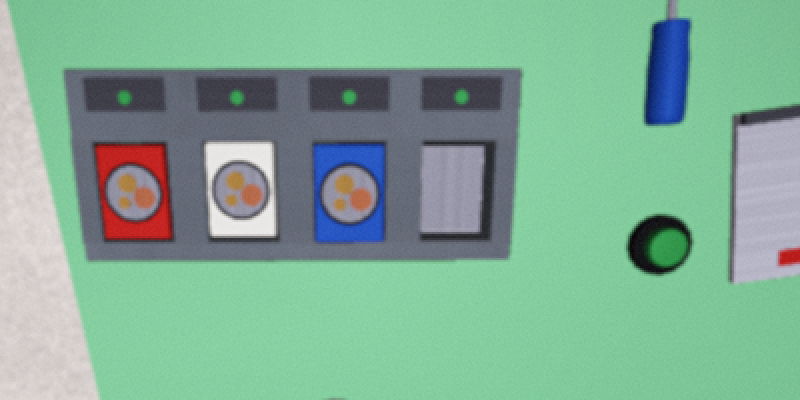

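Blue, at (349,193) in the crop, now reads z≈41, so its lift has sprung up. Next I'll grasp it and set it in the blue bay.

```bash
cat >> h.py <<'E'
def grab(y):
    manip.set_gripper(64,40); manip.movep(W(D,0,y,110),q(D[3])); manip.move_straight(W(D,0,y,50),rate=100)
    manip.set_gripper(30,40); g=manip.sense()['finger_gap']
    manip.move_straight(W(D,0,y,130),rate=100); s=manip.sense()
    return round(g,1),round(s['finger_gap'],1),round(s['grip_force'],1)
c,s_=np.cos(P[3]),np.sin(P[3]); PX=(c,s_,0); PY=(-s_,c,0)
def place(yb):
    "yb: bay y in plate frame; lay 9 mm short of both stops, slide in while held, release"
    x,y=13-9,yb+9
    manip.movep(W(P,x,y,130),q(P[3])); manip.move_straight(W(P,x,y,30),rate=120)
    z0=W(P,x,y,26); manip.move_straight(z0,rate=40)
    n,f=push(z0,(0,0,-1),14,2.5,1.0,30); z=26-n; out=[('down',z,f)]
    z+=0.5; p=np.array(W(P,x,y,z)); manip.move_straight(p.tolist(),rate=30)
    n,f=push(p,PX,15,4,1,30); out.append(('x',n,f)); p=p+np.array(PX)*(n-.5); manip.move_straight(p.tolist(),rate=30)
    n,f=push(p,-np.array(PY),15,4,1,30); out.append(('y',n,f)); p=p-np.array(PY)*(n-.5); manip.move_straight(p.tolist(),rate=30)
    manip.set_gripper(58); p[2]=110; manip.move_straight(p.tolist(),rate=120)
    return out
E
python3 - <<'E'
from h import *
print(grab(-35),manip.sense()['t'])
p=vision.capture('side');cv2.imwrite('pics/g.png',p['frame'][80:400,150:450].repeat(2,0).repeat(2,1)[:600])
E
```

```text
(42.7, 42.7, 46.2) 20.0667
```

View pics/g.png

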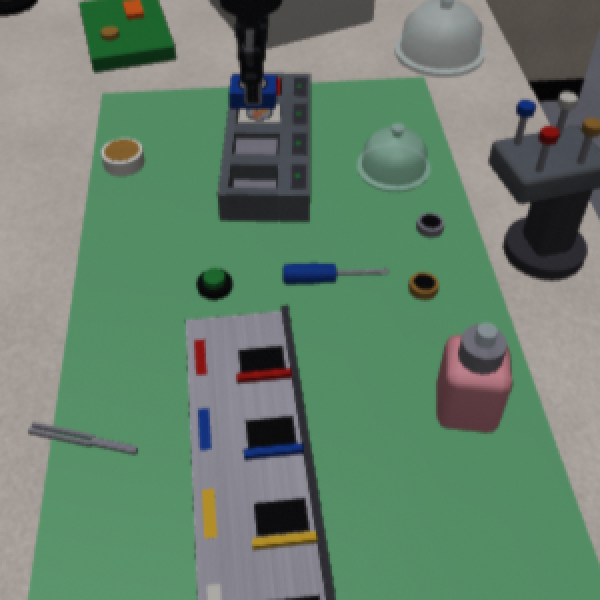

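Blue is held level above the dock at about (253,90) in the crop. Placing it now.

Run:
```python
from h import *
print(place(30),manip.sense()['t'])
p0=manip.sense()['position']
manip.movep(W(P,-50,30,300),q(P[3]))
p=vision.capture('wrist');cv2.imwrite('pics/b1.png',p['frame'][40:240,100:500].repeat(2,0).repeat(2,1))
print(pinpoint(p,'cassette_blue')[:1],W(P,13,30,8),manip.sense()['t'])
np.savez('b1',**{k:p[k] for k in('frame','intrinsics','rvec','tvec')})
```

```text
[('down', 17.0, 8.2), ('x', 2, 4.3), ('y', 12, 4.9)] 30.65
[{'location': [520.5, -222.7, 5.5], 'conf': 0.88}] [np.float64(529.4770062177112), np.float64(-221.1607215901958), 8] 31.5583
```

View pics/b1.png

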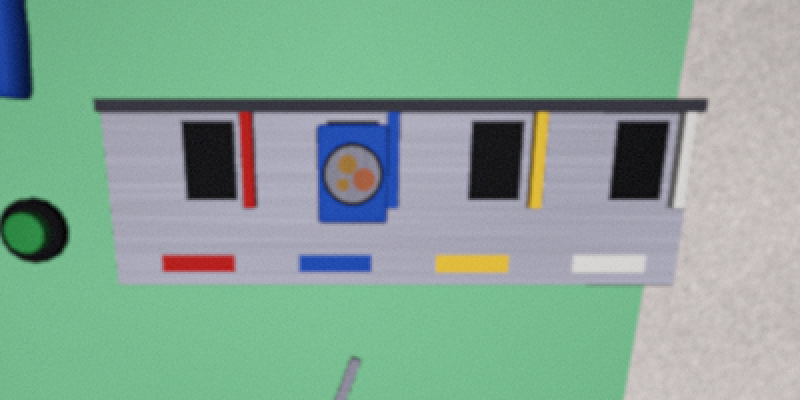

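Blue lies flat at (352,173) in the crop. It touches its side stop but is about 8 mm short of the back stop. I'll nudge it with closed fingers.

```bash
cat >> h.py <<'E'
def register(yb,xs=-55,thr=4):
    out=[]; manip.set_gripper(0)
    j=manip.sense()['joint_pos']; Q=min((q(P[3]+k*np.pi/2) for k in(1,-1)),key=lambda Q:abs(np.array(manip.inverse_kinematics(W(P,xs,yb,80),Q) or [9]*7)-j).max())
    a=W(P,xs,yb,13); manip.movep(W(P,xs,yb,80),Q); manip.move_straight(a,rate=120)
    n,f=push(a,PX,60,thr,.7,30); out.append(('x',round(xs+n,1),f)); e=np.array(a)+np.array(PX)*(n-4); manip.move_straight(e.tolist(),rate=60)
    e[2]=80; manip.move_straight(e.tolist(),rate=120)
    b=W(P,10,yb+44,13); manip.move_straight(W(P,10,yb+44,80),rate=120); manip.move_straight(b,rate=100)
    n,f=push(b,-np.array(PY),30,thr,.7,30); out.append(('y',round(44-n,1),f)); e=np.array(b)-np.array(PY)*(n-3); manip.move_straight(e.tolist(),rate=60)
    e[2]=80; manip.move_straight(e.tolist(),rate=120)
    a=W(P,-42,yb,13); manip.move_straight(W(P,-42,yb,80),rate=120); manip.move_straight(a,rate=120)
    n,f=push(a,PX,40,thr,.7,30); out.append(('x',round(-42+n,1),f)); e=np.array(a)+np.array(PX)*(n-4); manip.move_straight(e.tolist(),rate=60)
    e[2]=110; manip.move_straight(e.tolist(),rate=120); return out
E
python3 - <<'E'
from h import *
print(register(30),manip.sense()['t'])
manip.movep(W(P,-50,30,300),q(P[3]))
p=vision.capture('wrist');cv2.imwrite('pics/b2.png',p['frame'][80:160,200:360].repeat(4,0).repeat(4,1))
print(pinpoint(p,'cassette_blue')[:1],W(P,13,30,8),manip.sense()['t'])
E
```

```text
Traceback (most recent call last):
  File "h.py", line 46, in register
    j=manip.sense()['joint_pos']; Q=min((q(P[3]+k*np.pi/2) for k in(1,-1)),key=lambda Q:abs(np.array(manip.inverse_kinematics(W(P,xs,yb,80),Q) or [9]*7)-j).max())
                                    ~~~^^^^^^^^^^^^^^^^^^^^^^^^^^^^^^^^^^^^^^^^^^^^^^^^^^^^^^^^^^^^^^^^^^^^^^^^^^^^^^^^^^^^^^^^^^^^^^^^^^^^^^^^^^^^^^^^^^^^^^^^^^^
  File "h.py", line 46, in <lambda>
    j=manip.sense()['joint_pos']; Q=min((q(P[3]+k*np.pi/2) for k in(1,-1)),key=lambda Q:abs(np.array(manip.inverse_kinematics(W(P,xs,yb,80),Q) or [9]*7)-j).max())
                                                                                                     ^^^^^^^^^^^^^^^^^^^^^^^^^^^^^^^^^^^^^^^^^^^^^^^^^^
ValueError: The truth value of an array with more than one element is ambiguous. Use a.any() or a.all()
```

```bash
python3 - <<'E'
s=open('h.py').read()
i=s.index("    j=manip.sense()['joint_pos']; Q=min");k=s.index("\n",i)
s=s[:i]+"""    def cost(Q):
        r=manip.inverse_kinematics(W(P,xs,yb,80),Q)
        return 99 if r is None else abs(np.array(r)-manip.sense()['joint_pos']).max()
    Q=min((q(P[3]+k*np.pi/2) for k in(1,-1)),key=cost)"""+s[k:]
open('h.py','w').write(s)
E
python3 - <<'E'
from h import *
print(register(30),manip.sense()['t'])
manip.movep(W(P,-50,30,300),q(P[3]))
p=vision.capture('wrist');cv2.imwrite('pics/b2.png',p['frame'][80:160,200:360].repeat(4,0).repeat(4,1))
print(pinpoint(p,'cassette_blue')[:1],W(P,13,30,8),manip.sense()['t'])
E
```

```text
[('x', -29.8, 5.5), ('y', 31.4, 5.2), ('x', -30.1, 4.9)] 57.8667
[{'location': [532.7, -221.1, 4.7], 'conf': 0.94}] [np.float64(529.4770062177112), np.float64(-221.1607215901958), 8] 59.05
```

View pics/b2.png

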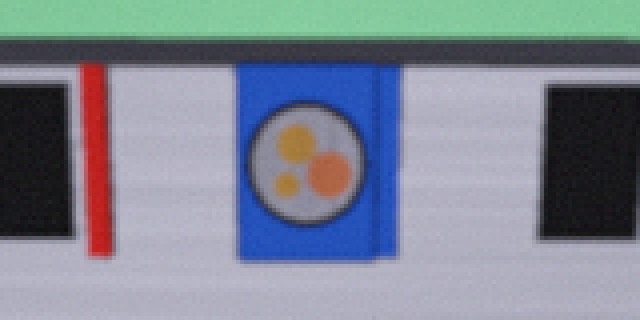

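Blue is snug against the back stop (top edge at row 64) and the blue side stop (col 378). White is next, with a shortened sequence.

```bash
cat >> h.py <<'E'
def place2(yb):
    x,y=13-4,yb+2
    manip.movep(W(P,x,y,130),q(P[3])); manip.move_straight(W(P,x,y,30),rate=150); manip.move_straight(W(P,x,y,19.5),rate=40)
    n,f=push(W(P,x,y,19.5),(0,0,-1),5,1.5,.5,30)
    manip.set_gripper(58); manip.move_straight(W(P,x,y,100),rate=150); return 19.5-n,f
def register2(yb,thr=4):
    out=[]; manip.set_gripper(0)
    def cost(Q):
        r=manip.inverse_kinematics(W(P,10,yb+43,60),Q)
        return 99 if r is None else abs(np.array(r)-manip.sense()['joint_pos']).max()
    Q=min((q(P[3]+k*np.pi/2) for k in(1,-1)),key=cost)
    manip.movep(W(P,10,yb+43,60),Q)
    def go(x,y,d):
        a=np.array(W(P,x,y,13)); manip.move_straight(W(P,x,y,60),rate=150); manip.move_straight(a.tolist(),rate=100)
        n,f=push(a,d,30,thr,.7,30); out.append((round(n,1),f)); e=a+np.array(d)*(n-3); manip.move_straight(e.tolist(),rate=60)
        e[2]=60; manip.move_straight(e.tolist(),rate=150)
    go(10,yb+43,-np.array(PY)); go(-41,yb,PX)
    return out
E
python3 - <<'E'
from h import *
print(press(35),manip.sense()['t'])
p=vision.capture('side'); print([d['location'] for d in pinpoint(p,'cassette_white')[:2]],W(D,0,35,41))
print(grab(35),manip.sense()['t'])
if manip.sense()['finger_gap']>40:
    print(place2(-158),manip.sense()['t'])
    print(register2(-158),manip.sense()['t'])
    manip.movep(W(P,-50,-100,300),q(P[3]))
    p=vision.capture('wrist');cv2.imwrite('pics/w2.png',p['frame'][60:260,100:500].repeat(2,0).repeat(2,1))
    print(pinpoint(p,'cassette_white')[:1],W(P,13,-158,8),manip.sense()['t'])
E
```

```text
((14.0, 11.1), np.float64(40.8)) 66.1083
[[547.4, 283.1, 39.8]] [np.float64(545.4289929755348), np.float64(284.0216342031592), 41]
(43.1, 43.0, 46.1) 69.0917
(17.5, 5.4) 74.775
[(11.2, 5.0), (11.2, 6.2)] 87.8583
[{'location': [535.6, -409.0, 5.8], 'conf': 0.92}] [np.float64(537.6899915925192), np.float64(-408.9812392958852), 8] 89.25
```

View pics/w2.png

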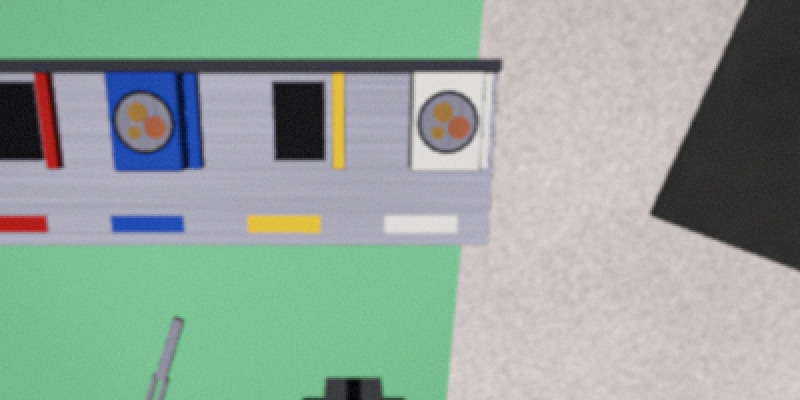

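White is snug at (446,120) and blue at (145,120) has not moved. Contact positions match blue's. Red is next, with its position checked first.

Run:
```python
from h import *
p=vision.capture('side'); r=pinpoint(p,'cassette_red')[:2]; print([(d['location'],d['conf']) for d in r],W(D,0,105,23))
print(press(105),manip.sense()['t'])
p=vision.capture('side'); print([d['location'] for d in pinpoint(p,'cassette_red')[:2]],W(D,0,105,41))
print(grab(105),manip.sense()['t'])
if manip.sense()['finger_gap']>40:
    print(place2(124),manip.sense()['t'])
    print(register2(124),manip.sense()['t'])
    manip.movep(W(P,-50,0,330),q(P[3]))
    p=vision.capture('wrist');cv2.imwrite('pics/r2.png',p['frame'][60:260,80:480].repeat(2,0).repeat(2,1))
    for n,y in(('red',124),('blue',30),('white',-158)):
        print(n,[d['location'] for d in pinpoint(p,'cassette_'+n)[:1]],np.round(W(P,13,y,8),1))
    print([d['location'] for d in pinpoint(p,'scan_top')[:1]],manip.sense()['t'])
```

```text
[([553.0, 357.0, 23.3], 0.5)] [np.float64(552.4869789266046), np.float64(353.6649026094775), 23]
((14.0, 11.4), np.float64(40.8)) 97.0417
[[551.1, 359.5, 37.0]] [np.float64(552.4869789266046), np.float64(353.6649026094775), 41]
(42.8, 43.1, 46.2) 100.025
(18.0, 2.3) 104.75
[(11.2, 6.2), (11.2, 4.7)] 117.9667
red [] [ 525.4 -127.3    8. ]
blue [[527.3, -222.0, 5.9]] [ 529.5 -221.2    8. ]
white [[534.2, -411.3, 8.9]] [ 537.7 -409.     8. ]
[[478.1, -6.4, 21.8]] 119.3583
```

View pics/r2.png

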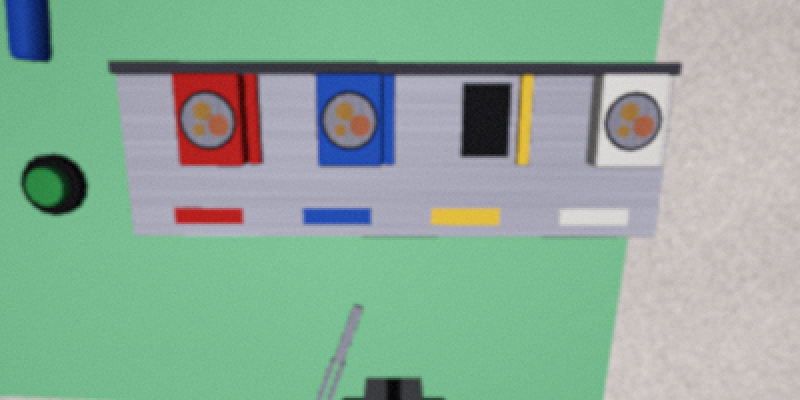

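All three cassettes are snug: red at (208,120), blue at (348,120) and white at (633,120). Next I'll press the scan button at about (45,187), after one more check that nothing has been knocked.

Run:
```python
from h import *
manip.movep([430,-8,250],q(0)); p=vision.capture('wrist')
m=cv2.inRange(cv2.cvtColor(p['frame'],cv2.COLOR_BGR2HSV),(50,150,30),(75,255,160))
n,l,st,c=cv2.connectedComponentsWithStats(m); u=proj(p,[475,-7,22])[0]
k=[i for i in range(1,n) if 50<st[i,4]<3000 and np.hypot(*(c[i]-u))<40]
pn=[d['location'] for d in pinpoint(p,'scan_top')[:1]]
print(u,[(c[i],st[i]) for i in k],pn)
b=unproj(p,c[max(k,key=lambda i:st[i,4])],22) if k else np.array([475,-7,22]); print(b)
assert np.hypot(b[0]-475,b[1]+7)<8
manip.set_gripper(0); a=[b[0],b[1],30]; manip.movep([b[0],b[1],60],q(0))
t=vision.capture('top'); cv2.imwrite('pics/t2.png',t['frame'][150:270,270:470].repeat(4,0).repeat(4,1)[:,:800])
np.save('b',b)
```

```text
[273.83482824 140.28529198] [(array([273.25106383, 140.33617021]), array([262, 128,  24,  25, 470], dtype=int32))] [[475.6, -8.6, 23.4]]
[474.94458003  -6.32838863  22.        ]
```

View pics/t2.png

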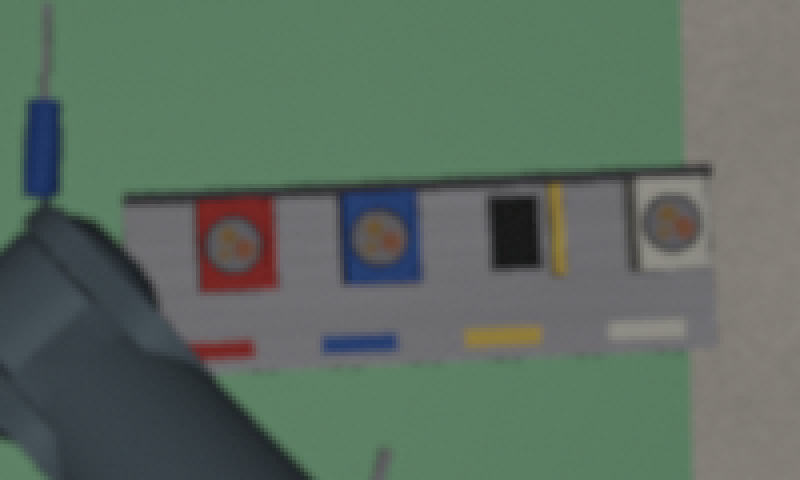

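All three cassettes are still registered: red at (236,245), blue at (380,237) and white at (672,220), each against the back stop. Pressing the button now.

Run:
```python
from h import *
b=np.load('b.npy'); a=[b[0],b[1],28]; manip.move_straight(a,rate=60)
print(push(a,(0,0,-1),13,9,1,30),manip.sense()['position'][2]); manip.dwell(.3)
manip.move_straight([b[0],b[1],150],rate=120); manip.movep([430,-60,330],q(P[3]))
p=vision.capture('wrist');cv2.imwrite('pics/end.png',p['frame'])
print(manip.sense()['t'])
```

```text
(13, 12.7) 15.99537712107336
128.25
```

View pics/end.png

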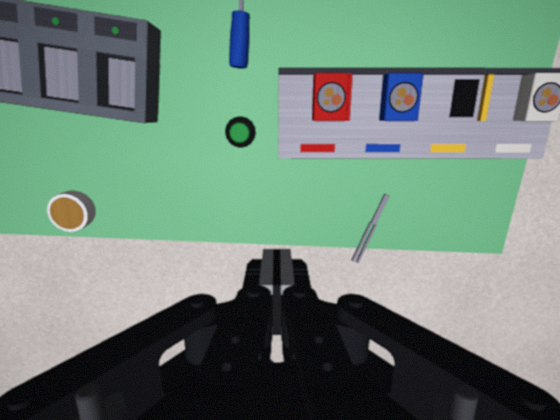

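The button went fully down (tip at z = 16 mm, 12.7 N). Red (331,97), blue (402,97) and white (545,97) are still registered, and the tools in view lie where they were. Handing in.

```bash
python3 -c "
from h import *
print(manip.close_job())"
```

```text
the job is handed in; nothing more can be done
None
```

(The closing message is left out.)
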